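# Jack up the oven's side and hold it for a foot change

## Task

The two feet on the right-hand side of the small oven are to be changed by a colleague, so that side has to be jacked up and kept up. Clear away the small dark bottle standing in front of the oven's lift point (stand it upright on a free spot of the bench, at least 15 cm from the lift point), then slide the lever jack in with its handle up until its saddle cup is centred under the downward stud of the lift bracket (not the plain slotted tab), and press the jack's handle all the way down to its stop. The jack does not lock: finish while still holding the handle down with the oven resting on the saddle; do not push or lift the oven with the robot itself, do not tip the bottle over and leave the other things on the bench where they are.

Things in the scene. Friction and masses are not known exactly. Their poses are not given: they have to be found in the camera images.
- oven: Loose white box oven, 6 kg: casing 200 (x) x 190 (y) x 150 mm on four round feet, top at 172 mm plus a short flue. Origin on the bench under the casing's centre, z up; door and controls on its -x face (stick out 40 mm). Its right-hand side is its -y face, 95 mm from the centre, with two steel brackets (lift bracket at x = -20 mm, plain slotted tab at x = +65 mm, 28 mm out, not for lifting)
- lift_stud (a point): Lift point: centre of the lower end of the round stud (18 mm diameter, 10 mm long) under the lift bracket, 50 mm above the bench, 34 mm out from the oven's side; axes as the oven. The bracket is a plate 44 mm wide, sticking out 58 mm, 60 to 66 mm high, with a round boss above the stud up to 72 mm. The jack comes in along the oven's +y
- foot_near (a point): Underside of the right-hand foot nearer the oven's front; height 0 when it stands on the bench
- foot_far (a point): Underside of the right-hand foot nearer the oven's back; height 0 when it stands on the bench
- jack_body (a point): Lever jack, 0.8 kg, loose. Point 30 mm above the bench midway between its upright side plates (90 mm long, 46 mm over the outside, 6 to 50 mm high; can be gripped across them from above). x points to the saddle, 74 mm ahead; z up. Base plate 180 x 56 x 6 mm centred here. Lever pivot 10 mm behind, 44 mm high; the handle rises rearward at 24 degrees, its end 197 mm behind and 135 mm high
- saddle_cup (a point): Centre of the floor of the jack's round saddle cup (50 mm outside, 42 mm inside diameter, rim 4 mm above the floor); the floor is 40 mm above the bench with the handle up and 65 mm with the handle fully down; the cup stays level
- handle_grip (a point): Middle of the upper face of the jack handle's black grip (90 mm long, 30 wide, 16 thick), 165 mm from the pivot; 118 mm above the bench with the handle up, 72 mm with it down. x points along the jack to the saddle; the grip falls toward the saddle at 24 degrees (7 degrees when down). Pressed down, it swings in an arc about the pivot, 15 mm away from the saddle
- jack_lever (a joint): Angle of the jack's lever: 0 = handle up (sprung to return), 0.30 rad = handle at its lower stop. The cup meets the stud at about 0.12; from there the handle needs roughly 10 to 16 N at the grip, and it comes back up when let go
- bottle_mid (a point): Small dark-brown bottle with a white cap, 38 mm diameter, 85 mm high, 90 g, standing 60 to 90 mm out from the lift stud where the jack has to go; this point is at its centre, 42 mm above its underside
- denture_mid (a point): Bystander: denture with pale teeth on a pink base, 46 x 58 x 18 mm; point at mid height
- cast_mid (a point): Bystander: pale dental cast, 50 x 62 x 31 mm; point at mid height
- wax_mid (a point): Bystander: flat carton, 62 x 100 x 24 mm, near the right rear of the bench, where a wall cabinet hangs overhead at 0.5 m and leaves little room for an arm; point at mid height

How it is judged:
By the outcome, as a careful person would: the job done as asked, in the order asked, and still so for the second after the job is handed in, while the arm keeps its last pose, push and grip.
It also fails if it takes over 64 s, if anything falls off the work surface, if the arm or the gripper's body presses on something with over 40 N, if the wrist force passes 120 N, or if a joint passes its speed limit or range.

## Robot

A 6-joint arm with a two-finger parallel gripper is mounted at the origin on a cart in front of the work surface, level with it; the furniture and walls round the work are solid. World frame = base frame: x ahead of the robot, y to its left, z up, the work surface at z = 0. Lengths are in mm, angles in rad, forces in N, time in s.
With the tool pointing down it reaches from about 400 to 925 mm from the base axis. Payload 12.5 kg.
Tool frame: the origin (TCP) lies where the fingers leave the gripper's body, on its centre line; the fingertips stand 78 mm ahead of it and the grasp point (between the pads) lies 59 mm ahead of it; z points along the fingers, y is the direction in which the jaws open and shut (so a half turn about z gives the same grasp; the last joint's range is limited). The gripper opens to 95 mm and grips with 3 to 60 N. Pads are 20 mm wide; open, the fingers measure 119 mm over their backs; the gripper's body (75 mm by 180 mm) begins 59 mm behind the grasp point.
Start: joints at [-1.36, 0.491, 1.559, -0, 1.092, -0.106], TCP at [194.726, -593.902, 292.261] pointing down, gripper open.
Joint ranges: [-3.1, 3.1], [-0.84, 2.19], [0.05, 2.79], [-1.13, 4.28], [0.06, 2.93], [-2.69, 2.69]. Speed limits (rad/s): [2.22, 2.22, 2.79, 3.14, 3.14, 3.14].

## Interface

Orientations are given as [roll, pitch, yaw] about the fixed x, y, z axes, in that order (R = Rz(yaw) Ry(pitch) Rx(roll)).
In Python, from cell import env, viewer, ticket, search_frame gives the robot as it stands.
- The arm moves only by the shell command python3 -m inch 'ROWS'. ROWS is a JSON object of lists of equal length, an entry for each row: "hand": the opening, from 0 (shut) to 1 (fully open); "delta_pos": the shift along the tool's x, y, z in cm, a list of three; "turn": the turn about the tool's z in rad. A call has 1 to 20 rows; each row shifts and turns the commanded pose from where the row before left it, along the tool's axes as they then stand; what a row does not reach is not made up. A row lasts 1/10 s, in which the tool goes at most 50 mm and 8.59 degrees, less where a joint would pass 70% of its speed; a pose out of reach is approached as far as the arm can. A call is refused whole if a number of a shift passes 5 or a number of a turn 0.15, either way. A call with a gripper value outside its range is refused whole. The fingers move at their own pace and stop on an object; the grip force is fixed at half the most. Time passes only in rows, so rows that do not move let the fingers close. It gives the time, the measured TCP pose, the force and the opening at its end, in the units of the state.
- env.state(): the state, without advancing time (a new reading comes with each control period).
- viewer.read_camera(name): name is "scene" or "side" or "wrist"; returns (picture, depth): 420x560x3 uint8, blue, green, red; 420x560 float32, mm along the optical axis (not along the pixel's ray), 0 where there is no reading.
- viewer.get_calibration(name): a dict with "fx", "fy", "cx", "cy" (pixels), "T" (4x4, takes a point from camera to world coordinates). Camera axes: x right, y down, z forward; pixel columns grow to the right and rows downward; lengths in mm; the calibration is good to about 2 mm. A picture is of the moment at which its call begins: read the wrist's pose just before it. get_calibration takes no time and is no camera call; for the wrist camera it gives the pose at the moment of the call.
- ticket.job_done(): hands the job in, once; it reports no verdict.
Trained networks look in the newest picture that a camera, given by its name, has taken for a name from the list of things; names that differ only in an ending like _2 or _b are one class to them, and where a whole thing is asked for, a point or a joint stands for the part that bears it (a point fixed in the world has none). Each returns a list of dicts, best first, with "p" (0 to 1); they miss things now and then, are a little off and sometimes report something else, mostly with a low value. They report only what shows in the picture. A call takes as long as a camera call.
- search_frame(camera, label): "centre" ([column, row] in pixels, amid what is visible of it).
The state is a dict: "t": time; "joints": joint angles; "qvel": joint speeds; "tau": joint torques, N m; "eef_pos": TCP position; "tcp_rot": TCP orientation; "ft_force": force on the tool from outside, world axes, zero at the start; "moment": the same for the moment, N m; "opening": opening from 0.0 (shut) to 1.0 (fully open).
Only numpy, scipy, OpenCV 4.12 (cv2) and the standard library are available. Lean on these libraries where they do the work, as an engineer would, in place of code of your own. Each camera call takes 0.05 s, during which the arm holds its last target.

## Working session

There is one attempt and no reset: what is moved stays moved. The work goes in short steps, Python scripts to look and compute and a shell command to move; the robot and the scene stay as the last step left them, time stands still between calls to the robot, and variables do not carry over. Pictures are saved under pics/ and viewed, and the job is handed in when it is done.

```bash
ls; mkdir -p pics; cat > h.py <<'E'
import numpy as np,cv2
from cell import env,viewer,ticket,search_frame
def shot(cam,fn):
    c=viewer.get_calibration(cam); p,d=viewer.read_camera(cam)
    cv2.imwrite('pics/'+fn+'.png',p); np.savez('pics/'+fn+'.npz',p=p,d=d,**{k:np.array(v) for k,v in c.items()})
    return p,d,c
def load(fn):
    z=np.load('pics/'+fn+'.npz'); return z['p'],z['d'],z
def w(c,u,v,d):
    q=np.array([(u-c['cx'])/c['fx']*d,(v-c['cy'])/c['fy']*d,d,1.0]); return (np.array(c['T'])@q)[:3]
def cloud(c,d):
    v,u=np.mgrid[:d.shape[0],:d.shape[1]]
    P=np.stack([(u-c['cx'])/c['fx']*d,(v-c['cy'])/c['fy']*d,d,np.ones_like(d)],-1)@np.array(c['T']).T
    P=P[...,:3]; P[d<=0]=np.nan; return P
E
python3 - <<'E'
from h import *
np.set_printoptions(precision=1,suppress=True)
print(env.state())
for cam in ['scene','side']:
    p,d,c=shot(cam,cam+'0'); print(cam,c['fx'],c['T'])
    for l in ['oven','jack_body','saddle_cup','handle_grip','bottle_mid','lift_stud','denture_mid','cast_mid','wax_mid']:
        r=search_frame(cam,l)
        for x in r[:2]:
            u,v=x['centre']; dd=d[int(v),int(u)]; print(l,round(x['p'],2),np.array([u,v]),w(c,u,v,dd))
print(env.state()['t'])
E
```

```text
pics
{'t': 0.0, 'joints': array([-1.4,  0.5,  1.6, -0. ,  1.1, -0.1]), 'qvel': array([-0.,  0., -0., -0., -0.,  0.]), 'tau': array([  0. , -61.3, -25.8,   0.1,   0. ,  -0. ]), 'eef_pos': array([ 194.7, -593.7,  291.6]), 'tcp_rot': array([-3.1, -0. ,  0.3]), 'ft_force': array([-0. , -0.6,  0.4]), 'moment': array([-0.,  0.,  0.]), 'opening': 0.9989610831454904}
scene 500.5798821808406 [[  -0.3    0.6   -0.8 1621.4]
 [   0.9    0.2   -0.3  469.1]
 [  -0.    -0.8   -0.6  924.9]
 [   0.     0.     0.     1. ]]
side 474.0690297443512 [[   0.5   -0.5    0.7 -422. ]
 [  -0.9   -0.3    0.4 -537.4]
 [   0.    -0.8   -0.6  950.9]
 [   0.     0.     0.     1. ]]
oven 0.83 [179.9 169.2] [458.3 318.1 172.2]
jack_body 0.97 [300.9 259.2] [ 425.7 -120.2   50.7]
saddle_cup 0.74 [275.5 241.3] [462.7 -16.8  39.2]
handle_grip 0.72 [321.  255.5] [ 439.1 -172.4   80. ]
handle_grip 0.42 [369.  246.7] [ 603.7 -250.1   22.6]
bottle_mid 0.64 [256.8 222.1] [524.8  88.1  21.9]
lift_stud 0.8 [179.7 168.7] [463.8 324.  169. ]
denture_mid 0.61 [291.6 213.1] [629.3  23.6  14.9]
wax_mid 0.6 [366.3 243.3] [ 609.7 -238.8   25.9]
1.0
```

View pics/scene0.png

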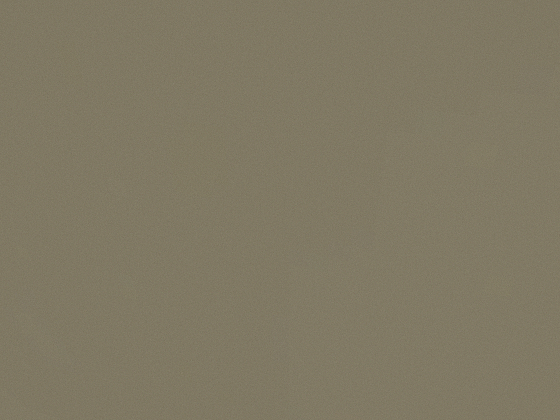

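View pics/side0.png

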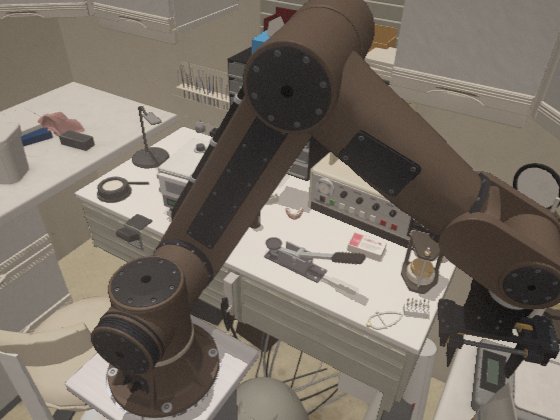

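```bash
python3 - <<'E'
from h import *
np.set_printoptions(precision=2,suppress=True)
p,d,c=load('scene0'); print(c['T'],np.percentile(d,[0,5,50,95,100]))
p,d,c=shot('wrist','wrist0'); print(c['fx'],c['T'],np.percentile(d,[0,5,50,95,100]))
p,d,c=load('side0'); print(c['T'],c['cx'],c['cy'])
cv2.imwrite('pics/side0z.png',cv2.resize(p[120:340,60:460],(800,440),interpolation=cv2.INTER_CUBIC))
E
```

```text
[[  -0.34    0.55   -0.76 1621.45]
 [   0.94    0.19   -0.29  469.11]
 [  -0.01   -0.81   -0.58  924.94]
 [   0.      0.      0.      1.  ]] [   0.    567.32  785.64 1267.6  1765.33]
324.0405262023198 [[   0.31   -0.92   -0.24  263.55]
 [  -0.95   -0.3    -0.08 -571.35]
 [  -0.      0.25   -0.97  383.68]
 [   0.      0.      0.      1.  ]] [   0.     57.32  291.75 1240.18 1416.94]
[[   0.52   -0.51    0.69 -422.03]
 [  -0.85   -0.32    0.41 -537.44]
 [   0.01   -0.8    -0.6   950.95]
 [   0.      0.      0.      1.  ]] 275.19259429884715 204.5970496745753
```

View pics/wrist0.png

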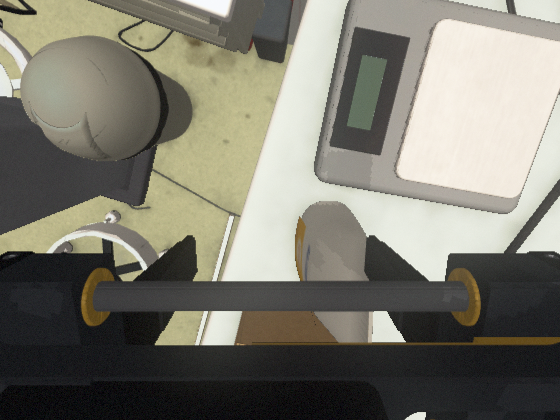

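View pics/side0z.png

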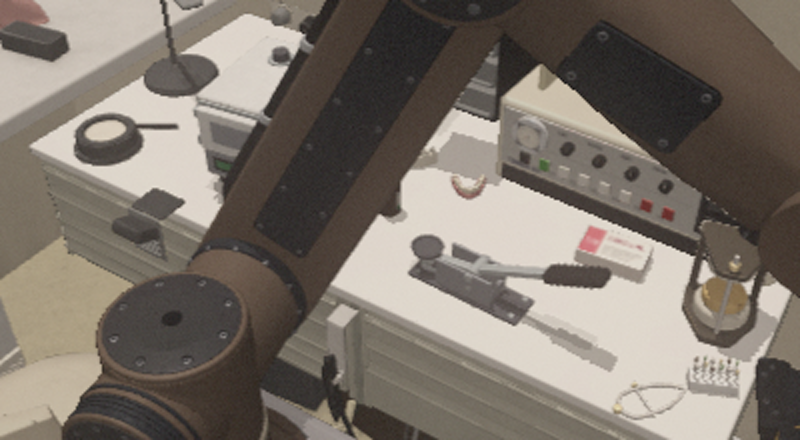

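```bash
python3 - <<'E'
from h import *
np.set_printoptions(precision=1,suppress=True)
p,d,c=load('scene0'); 
dd=np.clip(d,400,1800); cv2.imwrite('pics/scene0d.png',cv2.applyColorMap(((dd-400)/1400*255).astype(np.uint8),cv2.COLORMAP_JET))
print(p.reshape(-1,3).std(0), p.reshape(-1,3).mean(0))
E
```

```text
[2.6 2.5 2.4] [ 99.7 121.  128.1]
```

View pics/scene0d.png

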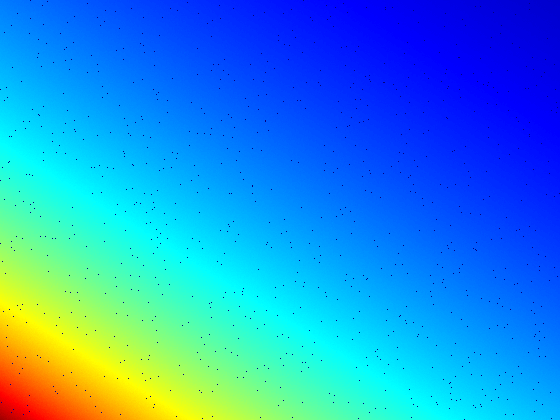

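```bash
cat >> h.py <<'E'
from scipy.spatial.transform import Rotation as Ro
def to(xyz,yaw=None):
    s=env.state(); R=Ro.from_euler('xyz',s['tcp_rot']).as_matrix()
    y=np.arctan2(R[1,0],R[0,0]); d=(np.array(xyz)-s['eef_pos'])@R/10
    print('t %.2f'%s['t'],'pos',s['eef_pos'].round(1),'yaw %.3f'%y,'open %.3f'%s['opening'],'F',s['ft_force'].round(1))
    print(' delta cm',d.round(2),'|d|',np.linalg.norm(d).round(1),'turn',None if yaw is None else round(y-yaw,3))
E
python3 -m inch '{"hand":[1,1,1,1,1,1,1,1,1,1,1,1],"delta_pos":[[3,-2.6,-0.6],[3,-2.6,-0.6],[3,-2.6,-0.6],[3,-2.6,-0.6],[3,-2.6,-0.6],[3,-2.6,-0.6],[3,-2.6,-0.6],[3,-2.6,-0.6],[3,-2.6,-0.6],[3,-2.6,-0.6],[3,-2.6,-0.6],[0,0,0]],"turn":[0,0,0,0,0,0,0,0,0,0,0,0]}'
python3 -m inch '{"hand":[1,1,1,1,1,1,1,1,1],"delta_pos":[[0,0,0],[0,0,0],[0,0,0],[0,0,0],[0,0,0],[0,0,0],[0,0,0],[0,0,0],[0,0,0]],"turn":[-0.13,-0.13,-0.13,-0.13,-0.13,-0.13,-0.13,0,0]}'
python3 - <<'E'
from h import *
np.set_printoptions(precision=1,suppress=True)
to((430,-220,350),1.22)
p,d,c=shot('wrist','wrist1'); print(np.array(c['T']))
for l in ['jack_body','saddle_cup','handle_grip','bottle_mid']:
    for x in search_frame('wrist',l)[:2]:
        u,v=x['centre']; print(l,round(x['p'],2),np.array([u,v]),w(c,u,v,d[int(v),int(u)]))
E
```

```text
t: 2.25
eef_pos: [420.7, -216.3, 359.1]
tcp_rot: [3.141, -0.001, 0.321]
ft_force: [0.3, -0.1, -0.5]
opening: 1.0
t: 3.15
eef_pos: [419.0, -219.7, 358.2]
tcp_rot: [-3.142, 0.0, 1.223]
ft_force: [-0.7, 0.8, -0.4]
opening: 1.0
t 3.15 pos [ 419.  -219.7  358.2] yaw 1.223 open 1.000 F [-0.7  0.8 -0.4]
 delta cm [0.3 1.  0.8] |d| 1.4 turn 0.003
[[   0.9   -0.3   -0.1  444.6]
 [  -0.3   -0.9   -0.2 -152.4]
 [  -0.     0.3   -1.   449.6]
 [   0.     0.     0.     1. ]]
jack_body 0.59 [274.2 101. ] [ 446.3 -126.4   61.4]
saddle_cup 0.94 [242.6   9.5] [446.9 -20.2  37.7]
handle_grip 0.84 [281.1 138. ] [ 439.9 -167.1   79.5]
bottle_mid 0.38 [282.2 139.2] [ 440.6 -168.7   80.2]
```

View pics/wrist1.png

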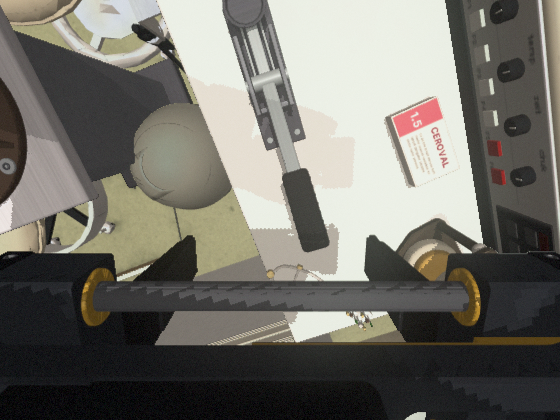

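```bash
python3 - <<'E'
from h import *
np.set_printoptions(precision=1,suppress=True)
to((475,0,400),1.22)
p,d,c=load('wrist1'); P=cloud(c,d)
g=p.max(2)
# cloud jack points: above 8mm, in region
m=(P[...,2]>3)&(P[...,2]<150)&(P[...,0]>330)&(P[...,0]<530)&(P[...,1]>-330)&(P[...,1]<20)
m[235:]=False
# body plates z 40..56
for lo,hi in [(3,10),(30,56),(60,140)]:
    mm=m&(P[...,2]>lo)&(P[...,2]<hi); q=P[mm][:,:2]
    n,l,_,_=cv2.connectedComponentsWithStats(mm.astype(np.uint8))[:4]
    Q=q; (cx,cy),(a,b),ang=cv2.minAreaRect(Q.astype(np.float32)); print(lo,hi,len(Q),cx,cy,a,b,ang)
out=p.copy(); out[m]=(out[m]//2+np.array([0,0,120])).astype(np.uint8); cv2.imwrite('pics/w1m.png',out)
E
```

```text
t 3.40 pos [ 419.2 -219.4  358.2] yaw 1.225 open 0.998 F [-0.  -0.2  0.1]
 delta cm [22.5 -2.2 -4.2] |d| 23.0 turn 0.005
3 10 2327 446.5661926269531 -91.12968444824219 177.73216247558594 55.9127311706543 87.08597564697266
30 56 3001 447.8755798339844 -70.87016296386719 128.8335418701172 51.34052658081055 86.67353057861328
60 140 2876 441.2187805175781 -199.3218231201172 150.75010681152344 30.88355255126953 86.8997802734375
```

```bash
python3 -m inch '{"hand":[1,1,1,1,1,1,1,1],"delta_pos":[[3.8,-0.5,-0.7],[3.8,-0.5,-0.7],[3.8,-0.5,-0.7],[3.8,-0.5,-0.7],[3.8,-0.5,-0.7],[3.8,-0.5,-0.7],[0,0,0],[0,0,0]],"turn":[0,0,0,0,0,0,0,0]}'
python3 - <<'E'
from h import *
np.set_printoptions(precision=1,suppress=True)
to((475,0,400),1.22)
p,d,c=shot('wrist','wrist2'); print(np.array(c['T']))
for l in ['bottle_mid','lift_stud','oven','denture_mid','cast_mid','saddle_cup']:
    for x in search_frame('wrist',l)[:2]:
        u,v=x['centre']; print(l,round(x['p'],2),np.array([u,v]),w(c,u,v,d[int(v),int(u)]))
p,d,c=shot('side','side2')
E
```

```text
t: 4.2
eef_pos: [467.8, 6.0, 400.2]
tcp_rot: [3.141, 0.0, 1.228]
ft_force: [0.2, 0.3, -0.3]
opening: 1.0
t 4.20 pos [467.8   6.  400.2] yaw 1.228 open 1.000 F [ 0.2  0.3 -0.3]
 delta cm [-0.3  0.9  0. ] |d| 0.9 turn 0.008
[[  0.9  -0.3  -0.1 493. ]
 [ -0.3  -0.9  -0.2  73.4]
 [ -0.    0.3  -1.  491.6]
 [  0.    0.    0.    1. ]]
bottle_mid 0.67 [300.7  92.9] [527.5  98.7  83.6]
bottle_mid 0.3 [254.2  16. ] [505.5 204.1  48.9]
lift_stud 0.89 [255.1  13. ] [507.5 205.   55. ]
oven 0.92 [252.1  15.5] [503.1 203.7  54.7]
denture_mid 0.57 [389.1 123.9] [643.   19.5  -0.3]
cast_mid 0.82 [380.3  34. ] [654.9 136.7  21.2]
saddle_cup 0.57 [270.2 194.5] [446.1 -13.9  38. ]
```

View pics/wrist2.png

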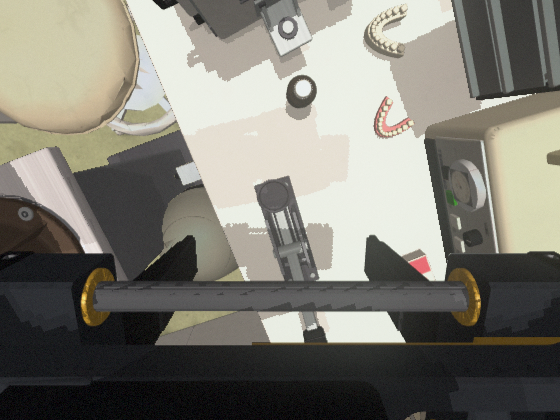

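View pics/side2.png

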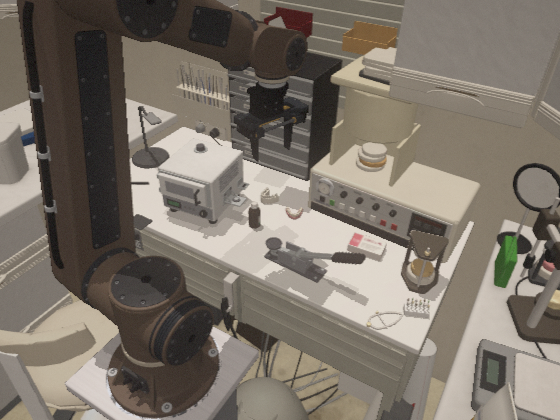

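```bash
python3 - <<'E'
from h import *
np.set_printoptions(precision=1,suppress=True)
p,d,c=load('wrist2');P=cloud(c,d)
a=cv2.resize(p[0:130,150:450],(800,347),interpolation=cv2.INTER_CUBIC); cv2.imwrite('pics/w2z.png',a)
for u,v in [(287,26),(275,8),(290,45),(310,40),(200,10),(240,10),(260,5)]: print(u,v,P[v,u])
p,d,c=load('side2');P=cloud(c,d)
a=cv2.resize(p[120:280,150:400],(800,512),interpolation=cv2.INTER_CUBIC); cv2.imwrite('pics/s2z.png',a)
m=(P[...,2]>166)&(P[...,2]<178)&(P[...,0]>330)&(P[...,0]<750)&(P[...,1]>150)&(P[...,1]<480)
print(m.sum(),cv2.minAreaRect(P[m][:,:2].astype(np.float32)))
E
```

```text
287 26 [537.2 174.8  71.3]
275 8 [531.  199.   65.1]
290 45 [534.4 155.5  66.1]
310 40 [559.1 153.1  63.6]
200 10 [454.5 202.8 131.3]
240 10 [491.7 202.8  89.8]
260 5 [514.1 199.6  91.2]
2235 ((581.66015625, 293.90631103515625), (233.27188110351562, 325.9722900390625), 80.03112030029297)
```

View pics/w2z.png

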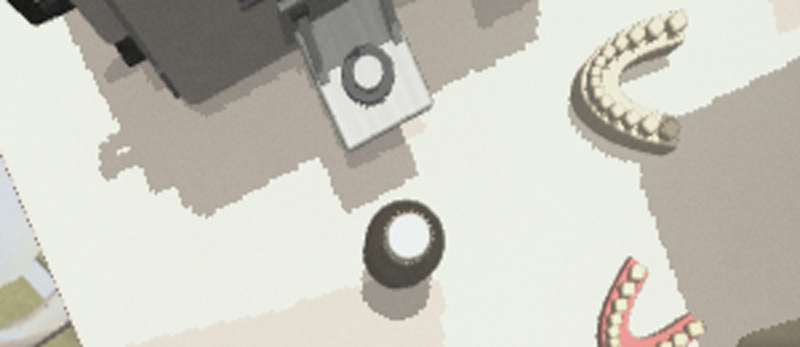

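View pics/s2z.png

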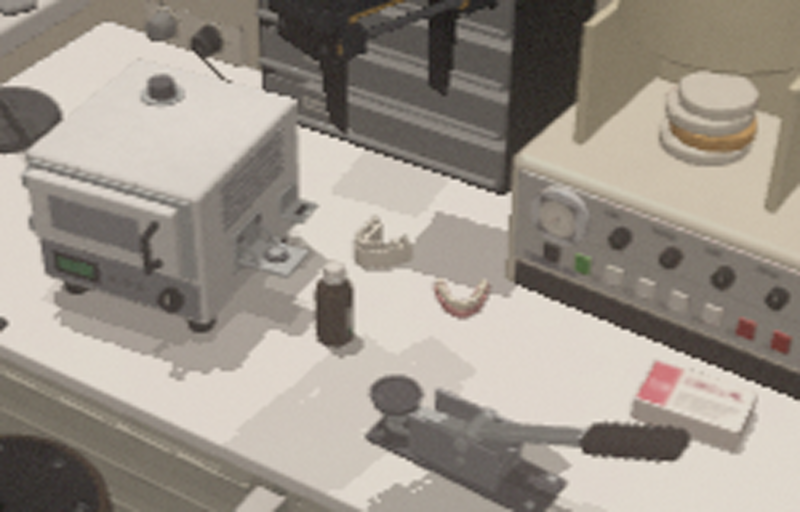

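```bash
python3 - <<'E'
from h import *
np.set_printoptions(precision=1,suppress=True)
p,d,c=load('side2');P=cloud(c,d)
def big(m):
    n,l,s,_=cv2.connectedComponentsWithStats(m.astype(np.uint8)); i=1+np.argmax(s[1:,4]); return l==i
m=(P[...,2]>167)&(P[...,2]<177)&(P[...,0]>330)&(P[...,0]<720)&(P[...,1]>150)&(P[...,1]<480)
m[:,:155]=0; m[:,250:]=0
m=big(m); print(m.sum(),cv2.minAreaRect(P[m][:,:2].astype(np.float32)),np.median(P[m],0))
# -y side face
f=(P[...,2]>75)&(P[...,2]<160)&(P[...,0]>450)&(P[...,0]<720)&(P[...,1]>170)&(P[...,1]<280); f[:,:200]=0;f[:,248:]=0
f=big(f); q=P[f]; A=np.c_[q[:,0],np.ones(len(q))]
for _ in range(4):
    k,b=np.linalg.lstsq(A,q[:,1],rcond=None)[0]; r=abs(q[:,1]-A@[k,b]); ok=r<3; A=A[ok];q=q[ok]
print('face',len(q),'yaw',np.degrees(np.arctan(k)),'y at x=540',k*540+b,q[:,0].min(),q[:,0].max())
# bottle, boss etc in wrist
p,d,c=load('wrist2');P=cloud(c,d)
m=(P[...,2]>60)&(P[...,2]<76)&(P[...,0]>500)&(P[...,0]<600)&(P[...,1]>130)&(P[...,1]<215)
m=big(m);print('bracket',m.sum(),cv2.minAreaRect(P[m][:,:2].astype(np.float32)))
m2=m&(P[...,2]>69); print('boss',m2.sum(),P[m2].mean(0),cv2.minEnclosingCircle(P[m2][:,:2].astype(np.float32)))
m=(P[...,2]>55)&(P[...,2]<95)&(P[...,0]>480)&(P[...,0]<570)&(P[...,1]>60)&(P[...,1]<130);m=big(m)
t=m&(P[...,2]>78);print('bottle cap',t.sum(),P[t].mean(0))
m=(P[...,2]>33)&(P[...,2]<46)&(P[...,0]>410)&(P[...,0]<490)&(P[...,1]>-45)&(P[...,1]<20);m=big(m)
print('cup',m.sum(),cv2.minEnclosingCircle(P[m][:,:2].astype(np.float32)),np.median(P[m],0))
E
```

```text
2078 ((540.0441284179688, 302.031494140625), (204.90777587890625, 193.93296813964844), 6.933036804199219) [527.4 292.4 172.8]
face 326 yaw 7.828916290995518 y at x=540 208.04216499378407 451.9280864653256 628.6761567324638
bracket 1885 ((531.23388671875, 178.68031311035156), (55.79119110107422, 58.5894660949707), 6.926173686981201)
boss 270 [533.2 183.1  71.5] ((526.9366455078125, 190.15980529785156), 29.64325714111328)
bottle cap 280 [531.5 102.9  83.2]
cup 922 ((449.5213623046875, -18.51519203186035), 26.77863311767578) [450.1 -16.6  39.7]
```

```bash
python3 - <<'E'
from h import *
np.set_printoptions(precision=1,suppress=True)
p,d,c=load('side2');P=cloud(c,d)
def big(m):
    n,l,s,_=cv2.connectedComponentsWithStats(m.astype(np.uint8)); i=1+np.argmax(s[1:,4]); return l==i
m=(P[...,2]>15)&(P[...,2]<100)&(abs(P[...,0]-530)<45)&(abs(P[...,1]-100)<40); m=big(m);q=P[m]
print('bottle side',m.sum(),q.mean(0),q.min(0),q.max(0))
t=q[q[:,2]>80]; print('cap',t.mean(0),len(t))
# occupancy map from both views, 20mm cells
H={}
for n in ['side2','wrist1','wrist2']:
    p,d,c=load(n); Q=cloud(c,d)
    if n!='side2': Q=Q[:225]
    Q=Q.reshape(-1,3); Q=Q[(Q[:,2]>-60)&(Q[:,2]<200)]
    for x,y,z in Q:
        if 340<x<720 and -160<y<200:
            k=(int(x//20),int(y//20)); H.setdefault(k,[]).append(z)
print('y\\x',[20*i for i in range(17,36)])
for j in range(9,-9,-1): print('%5d'%(20*j),' '.join('%4s'%( '.' if (i,j) not in H else int(np.percentile(H[(i,j)],70))) for i in range(17,36)))
to((531,102,200),1.70)
E
```

```text
bottle side 238 [522.4  94.9  53.4] [508.9  79.6  15.3] [544.  116.8  89.3]
cap [527.9  99.5  84.8] 33
y\x [340, 360, 380, 400, 420, 440, 460, 480, 500, 520, 540, 560, 580, 600, 620, 640, 660, 680, 700]
  180   -1    0    0    0    0   77  114    0   68   65   67    0    0    0    0    0    1    3  165
  160   -1    0    0    0    0    0    0    0    0   68   66    0    0    0    0    0    0    0  149
  140    0    0    0    0    0    0    0    0    0   64   63    0    0    0    0   26   26   21    3
  120   -1    0    0    0    0    0    0    0    0    0    0    0    0    0    0   24    9    0  104
  100    0    0    0    0    0    0    0    0   38   83   63    0    0    0    0    0   23    0  135
   80   -1    0    0    0    0    0    0    0   27   72   56    0    0    0    0    0    0    0  167
   60   -1    0    0    0    0    0    0    0    0    0    0    0    0    0    0    0    0    0  168
   40   -1    0    0    0    0    0    0    0    0    0    0    0    0    0    2    8    0    0  168
   20    0    0    0    0    0    0    0    0    0    0    0    0    0    0   14    0    
[... 339 characters left out ...]
0   30   36   28    0    0    0    0    0    0    0    0    0  139  163  164
  -80    0    0    0    0   39   39   38    0    0    0    0    0    0    0    0    0  138  163  164
 -100   -1    0    0    0   49   49   48    0    0    0    0    0    0    0    0    0  119  163  164
 -120    0    0    0    0   49   53   48    0    0    0    0    0    0    0    0    0   83  163  164
 -140    0    0    0    0   48   62   26    0    0    0    0    0    0    0    0  123  127  162  167
 -160    0    0    0    1   62   70    4    0    0    0    0    0    0    0    0    0  136  161  167
t 4.60 pos [467.8   4.8 400.1] yaw 1.226 open 1.002 F [ 0.1 -0.4 -0.5]
 delta cm [11.3  2.7 20. ] |d| 23.1 turn -0.474
```

```bash
python3 -m inch '{"hand":[1,1,1,1,1],"delta_pos":[[0,0,3],[0,0,3],[0,0,3],[0,0,3],[0,0,0]],"turn":[-0.119,-0.119,-0.119,-0.119,0]}'
python3 - <<'E'
from h import *
p,d,c=shot('wrist','wrist3'); P=cloud(c,d)
m=(P[...,2]>62)&(P[...,2]<76)&(P[...,0]>490)&(P[...,0]<600)&(P[...,1]>130)&(P[...,1]<215)
print('br',cv2.minAreaRect(P[m][:,:2].astype(np.float32)))
for l in ['bottle_mid','lift_stud']:
    for x in search_frame('wrist',l)[:2]:
        u,v=x['centre']; print(l,x['p'],u,v,w(c,u,v,d[int(v),int(u)]).round(1))
to((530,101,190),1.70)
E
```

```text
t: 5.1
eef_pos: [466.8, 5.2, 277.6]
tcp_rot: [-3.136, -0.001, 1.704]
ft_force: [0.4, -0.1, 1.5]
opening: 0.998
br ((538.2166748046875, 168.912841796875), (43.87690353393555, 37.58995819091797), 6.871123790740967)
bottle_mid 0.85 360.8 109.1 [523.8  97.4  79.9]
bottle_mid 0.53 485.2 86.2 [656.2 139.8  21.8]
lift_stud 0.81 398.3 18.0 [542.4 172.6  70.8]
t 5.25 pos [468.4   5.2 281.4] yaw 1.699 open 1.003 F [0.2 0.  0.4]
 delta cm [8.71 7.33 9.15] |d| 14.6 turn -0.001
```

View pics/wrist3.png

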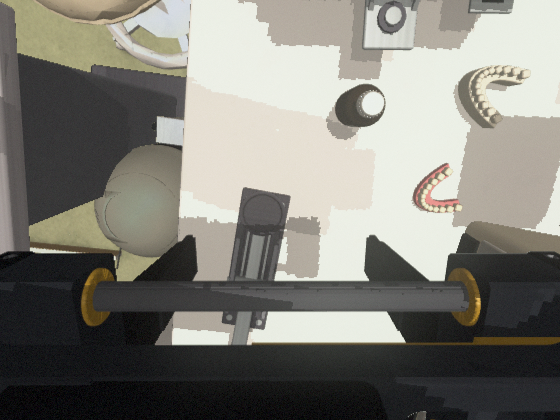

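```bash
python3 - <<'E'
from h import *
p,d,c=load('wrist3')
def atz(u,v,z):
    o=np.array(c['T'])[:3,3]; r=w(c,u,v,1000)-o; return (o+r*(z-o[2])/r[2]).round(1)
print('cap',atz(370,103,85),'boss',atz(392,16,72),'plate edge',atz(363,49,66),atz(414,49,66), 'base front corners', atz(244,187,6),atz(292,194,6),'cup',atz(265,210,44))
E
python3 -m inch '{"hand":[1,1,1,1,1,1],"delta_pos":[[2.2,1.8,1.8],[2.2,1.8,1.8],[2.2,1.8,1.8],[2.1,1.9,1.8],[0,0,0],[0,0,0]],"turn":[0,0,0,0,0,0]}'
python3 - <<'E'
from h import *
p,d,c=shot('wrist','wrist4')
to((530,101,107),1.70)
E
```

```text
cap [529.3 102.8  85. ] boss [536.7 173.   72. ] plate edge [519.2 147.   66. ] [562.4 152.7  66. ] base front corners [425.1   1.8   6. ] [480.4   1.1   6. ] cup [452.8 -11.6  44. ]
t: 5.85
eef_pos: [529.1, 101.5, 209.2]
tcp_rot: [3.141, 0.0, 1.702]
ft_force: [0.1, 0.9, -0.1]
opening: 1.0
t 5.90 pos [529.  101.1 209.5] yaw 1.702 open 0.998 F [-1.2 -0.2 -0.9]
 delta cm [-0.02  0.09 10.25] |d| 10.2 turn 0.002
```

View pics/wrist4.png

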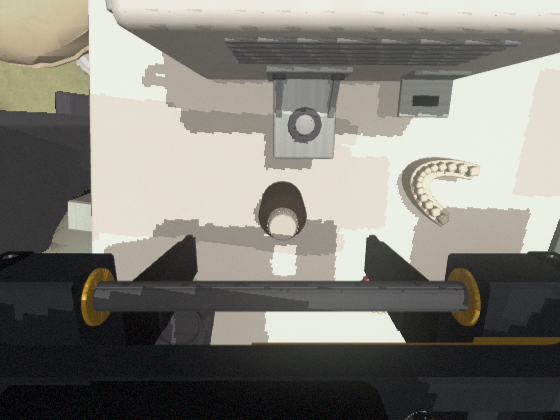

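```bash
python3 - <<'E'
from h import *
p,d,c=load('wrist4'); P=cloud(c,d)
def atz(u,v,z):
    o=np.array(c['T'])[:3,3]; r=w(c,u,v,1000)-o; return (o+r*(z-o[2])/r[2]).round(1)
print('cap',atz(283,222,85),'boss',atz(305,125,72),'plate edge',atz(274,158,66),atz(333,158,66),P[150,305],P[120,304])
m=(P[...,2]>69.5)&(P[...,2]<77)&(abs(P[...,0]-537)<25)&(abs(P[...,1]-173)<20); print(P[m].mean(0))
m=(P[...,2]>62)&(P[...,2]<77)&(abs(P[...,0]-537)<40)&(abs(P[...,1]-173)<40); print(cv2.minAreaRect(P[m][:,:2].astype(np.float32)))
E
python3 -m inch '{"hand":[1,1,1,1,1,1,1],"delta_pos":[[0,0,2.2],[0,0,2.5],[0,0,2.5],[0,0,2],[0,0,1],[0,0,0],[0,0,0]],"turn":[0,0,0,0,0,0,0]}'
python3 -m inch '{"hand":[0.3,0.3,0.3,0.3,0.3,0.3],"delta_pos":[[0,0,0],[0,0,0],[0,0,0],[0,0,0],[0,0,0],[0,0,0]],"turn":[0,0,0,0,0,0]}'
```

```text
cap [531.6 107.2  85. ] boss [538.  173.8  72. ] plate edge [519.7 148.3  66. ] [561.8 153.8  66. ] [541.08085693 156.70925922  64.96745021] [536.73681118 176.99677984  72.81892082]
[537.48224325 178.57030095  71.66042112]
((539.7637939453125, 179.68917846679688), (79.17998504638672, 58.29890823364258), 6.844902992248535)
t: 6.6
eef_pos: [529.2, 101.0, 107.3]
tcp_rot: [3.14, 0.0, 1.702]
ft_force: [-0.6, 1.1, 1.1]
opening: 1.0
t: 7.2
eef_pos: [528.8, 101.3, 106.2]
tcp_rot: [-3.142, 0.0, 1.703]
ft_force: [0.0, 0.2, 1.1]
opening: 0.553
```

```bash
python3 -m inch '{"hand":[0.2,0.2,0.2,0.2,0.2,0.2],"delta_pos":[[0,0,0],[0,0,0],[0,0,0],[0,0,0],[0,0,0],[0,0,0]],"turn":[0,0,0,0,0,0]}'
python3 -m inch '{"hand":[0.2,0.2,0.2,0.2,0.2],"delta_pos":[[0,0,-0.5],[0,0,-1.5],[0,0,-2],[0,0,0],[0,0,0]],"turn":[0,0,0,0,0]}'
python3 - <<'E'
from h import *
p,d,c=shot('wrist','wrist5')
to((415,50,147),1.70)
E
```

```text
t: 7.8
eef_pos: [528.8, 101.3, 106.2]
tcp_rot: [-3.142, 0.0, 1.703]
ft_force: [0.2, 0.1, 0.0]
opening: 0.396
t: 8.3
eef_pos: [528.7, 101.3, 146.3]
tcp_rot: [3.141, 0.0, 1.703]
ft_force: [-0.3, -0.0, -1.4]
opening: 0.395
t 8.35 pos [528.5 101.2 145.8] yaw 1.703 open 0.394 F [-0.6  0.  -0.3]
 delta cm [ -3.59 -11.93  -0.11] |d| 12.5 turn 0.003
```

View pics/wrist5.png

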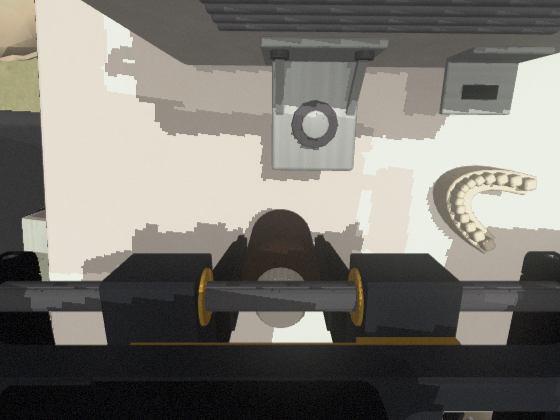

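```bash
python3 -m inch '{"hand":[0.2,0.2,0.2,0.2,0.2,0.2,0.2,0.2,0.2],"delta_pos":[[-0.3,-1,0],[-0.6,-2,0],[-0.6,-2,0],[-0.6,-2,0],[-0.6,-2,0],[-0.6,-2,0],[-0.3,-1,0],[0,0,0],[0,0,0]],"turn":[0,0,0,0,0,0,0,0,0]}'
python3 -m inch '{"hand":[0.2,0.2,0.2,0.2,0.2,0.2],"delta_pos":[[0,0,1.2],[0,0,1.2],[0,0,1],[0,0,0.4],[0,0,0],[0,0,0]],"turn":[0,0,0,0,0,0]}'
python3 -c "
from h import *
to((415,50,106.2),1.7)"
```

```text
t: 9.25
eef_pos: [415.1, 49.8, 146.2]
tcp_rot: [3.141, 0.0, 1.703]
ft_force: [-0.0, 0.2, -1.5]
opening: 0.393
t: 9.85
eef_pos: [414.8, 49.8, 108.3]
tcp_rot: [3.141, 0.0, 1.703]
ft_force: [-0.1, 0.4, -1.0]
opening: 0.395
t 9.85 pos [414.8  49.8 108.3] yaw 1.703 open 0.395 F [-0.1  0.4 -1. ]
 delta cm [0.02 0.02 0.21] |d| 0.2 turn 0.003
```

```bash
python3 -m inch '{"hand":[0.2,0.2,0.2],"delta_pos":[[0,0,0.15],[0,0,0.05],[0,0,0]],"turn":[0,0,0]}'
python3 -m inch '{"hand":[0.7,0.7,0.7,0.7,0.7,0.7,0.7],"delta_pos":[[0,0,0],[0,0,0],[0,0,0],[0,0,0],[0,0,0],[0,0,0],[0,0,0]],"turn":[0,0,0,0,0,0,0]}'
python3 -m inch '{"hand":[0.7,1,1,1,1,1],"delta_pos":[[0,0,-1],[0,0,-3],[0,0,-3],[0,0,-3],[0,0,-2],[0,0,0]],"turn":[0,0,0,0,0,0]}'
python3 - <<'E'
from h import *
p,d,c=shot('wrist','wrist6')
to((447,-105,200),1.527)
E
```

```text
t: 10.15
eef_pos: [414.6, 49.8, 106.4]
tcp_rot: [3.141, 0.0, 1.703]
ft_force: [-1.0, 0.3, -1.6]
opening: 0.396
t: 10.85
eef_pos: [414.6, 49.8, 106.2]
tcp_rot: [3.142, 0.0, 1.703]
ft_force: [-0.5, -0.3, 0.5]
opening: 0.7
t: 11.45
eef_pos: [415.0, 49.8, 228.9]
tcp_rot: [3.137, 0.001, 1.703]
ft_force: [0.5, 0.3, -0.6]
opening: 0.996
t 11.50 pos [414.7  49.8 227.4] yaw 1.703 open 0.997 F [ 0.6  0.4 -0. ]
 delta cm [-15.77   1.16   2.76] |d| 16.1 turn 0.176
```

View pics/wrist6.png

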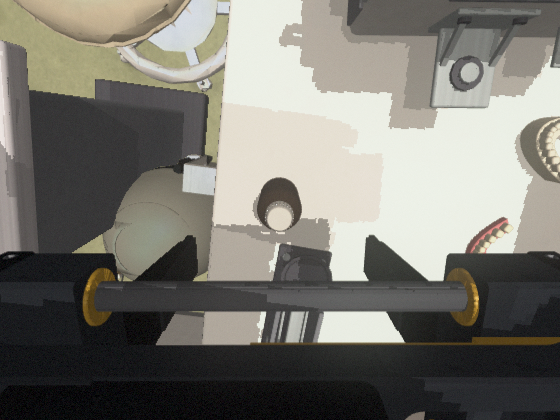

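```bash
python3 -m inch '{"hand":[1,1,1,1,1,1,1,1,1],"delta_pos":[[-3,0.2,0],[-4,0.3,0.6],[-4,0.3,0.6],[-3.2,0.3,0.6],[-1.6,0.1,0.2],[0,0,0],[0,0,0],[0,0,0],[0,0,0]],"turn":[0,0,0,0,0,0.09,0.087,0,0]}'
python3 - <<'E'
from h import *
p,d,c=shot('wrist','wrist7'); P=cloud(c,d); P[230:]=np.nan
for lo,hi in [(3,10),(34,46)]:
    m=(P[...,2]>lo)&(P[...,2]<hi)&(abs(P[...,0]-450)<45)&(P[...,1]<22)
    print(lo,m.sum(),cv2.minAreaRect(P[m][:,:2].astype(np.float32)),cv2.minEnclosingCircle(P[m][:,:2].astype(np.float32)))
to((446,-106,95),1.522)
E
```

```text
t: 12.4
eef_pos: [447.0, -105.1, 205.6]
tcp_rot: [-3.14, -0.0, 1.528]
ft_force: [-0.2, -0.3, 0.3]
opening: 0.994
3 1815 ((447.8148193359375, -65.52532958984375), (129.98577880859375, 55.772151947021484), 87.05921173095703) ((447.19830322265625, -65.49365997314453), 70.36376953125)
34 4908 ((448.9532470703125, -55.894996643066406), (127.60657501220703, 51.259910583496094), 86.2252426147461) ((452.27996826171875, -56.87282943725586), 64.8016128540039)
t 12.45 pos [ 447.1 -105.1  205.7] yaw 1.528 open 0.998 F [ 0.1  0.3 -0.1]
 delta cm [-0.1  -0.09 11.07] |d| 11.1 turn 0.006
```

View pics/wrist7.png

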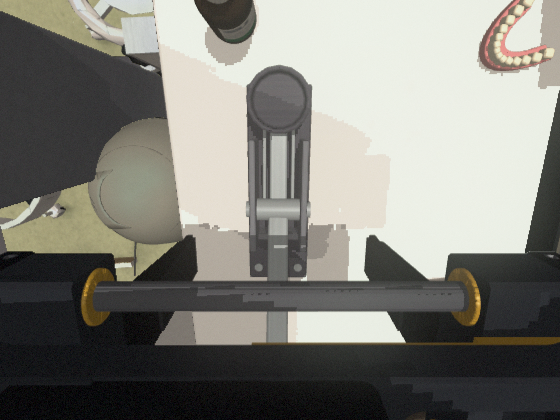

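```bash
python3 -m inch '{"hand":[1,1,1,1,1,1,1,1],"delta_pos":[[-0.9,-0.1,0],[-0.9,0,1],[0,0,2.5],[0,0,2.5],[0,0,2.5],[0,0,1.8],[0,0,0.8],[0,0,0]],"turn":[0.006,0,0,0,0,0,0,0]}'
python3 - <<'E'
from h import *
p,d,c=shot('wrist','wrist8')
to((445,-123,95),1.522)
E
```

```text
t: 13.25
eef_pos: [445.0, -123.5, 94.2]
tcp_rot: [-3.14, -0.001, 1.52]
ft_force: [0.8, -0.0, -0.2]
opening: 0.996
t 13.30 pos [ 445.3 -123.5   95. ] yaw 1.520 open 1.000 F [ 0.6 -0.2 -0.4]
 delta cm [ 0.05 -0.03 -0.  ] |d| 0.1 turn -0.002
```

View pics/wrist8.png

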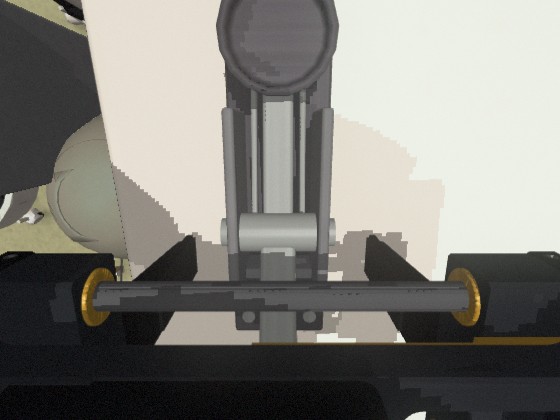

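```bash
python3 -m inch '{"hand":[0.3,0.3,0.3,0.3,0.3,0.3,0.3,0.3,0.3,0.3,0.3,0.3],"delta_pos":[[0,0,0],[0,0,0],[0,0,0],[0,0,0],[0,0,0],[0,0,0],[0,0,0],[0,0,0],[0,0,0],[0,0,0],[0,0,0],[0,0,0]],"turn":[0,0,0,0,0,0,0,0,0,0,0,0]}'
python3 - <<'E'
from h import *
p,d,c=shot('wrist','wrist9')
to((445,-123,95),1.522)
E
```

```text
t: 14.5
eef_pos: [444.9, -123.0, 95.2]
tcp_rot: [-3.14, -0.0, 1.52]
ft_force: [-5.6, -1.1, 5.3]
opening: 0.482
t 14.55 pos [ 444.9 -123.    95.2] yaw 1.520 open 0.480 F [-4.3 -0.9  4.2]
 delta cm [0.01 0.01 0.02] |d| 0.0 turn -0.002
```

View pics/wrist9.png

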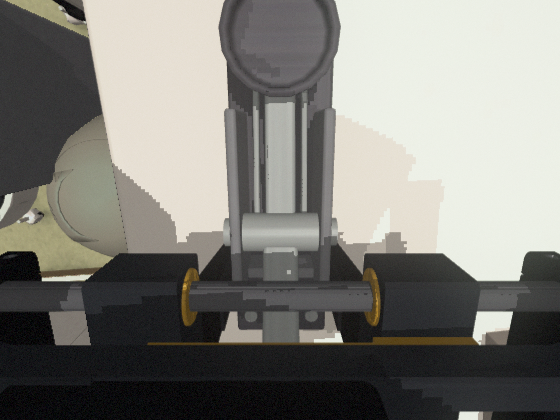

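```bash
python3 - <<'E'
from h import *
p,d,c=load('wrist9'); P=cloud(c,d)
s=env.state(); R=Ro.from_euler('xyz',s['tcp_rot']).as_matrix()
L=(P-s['eef_pos'])@R
m=(P[...,2]>41.5)&(P[...,2]<48)&(P[...,1]>-48); m[110:]=False
print('rim',m.sum(),cv2.minEnclosingCircle(L[m][:,:2].astype(np.float32)),L[m].min(0),L[m].max(0))
m=(P[...,2]>35)&(P[...,2]<48)&(P[...,1]>-48); m[100:]=False
q=L[m]; print(q.min(0),q.max(0))
o=np.array(c['T'])[:3,3]
def atz(u,v,z):
    r=w(c,u,v,1000)-o; return ((o+r*(z-o[2])/r[2]-s['eef_pos'])@R).round(1)
# rim outer left/right and bottom
print(atz(220,33,44),atz(340,33,44),atz(280,96,44))
g=cv2.resize(p[0:120,180:380],(800,480),interpolation=cv2.INTER_CUBIC); cv2.imwrite('pics/w9z.png',g)
E
```

```text
rim 2500 ((98.08973693847656, 0.8986453413963318), 29.80597496032715) [ 77.42157891 -23.72121765  47.39797718] [119.01291763  25.2499484   53.7686023 ]
[ 82.13448508 -23.72121765  49.6649815 ] [120.2759917   25.2499484   60.21966061]
[106.6 -22.9  51.3] [106.6  25.   51.2] [82.8  1.  51.2]
```

View pics/w9z.png

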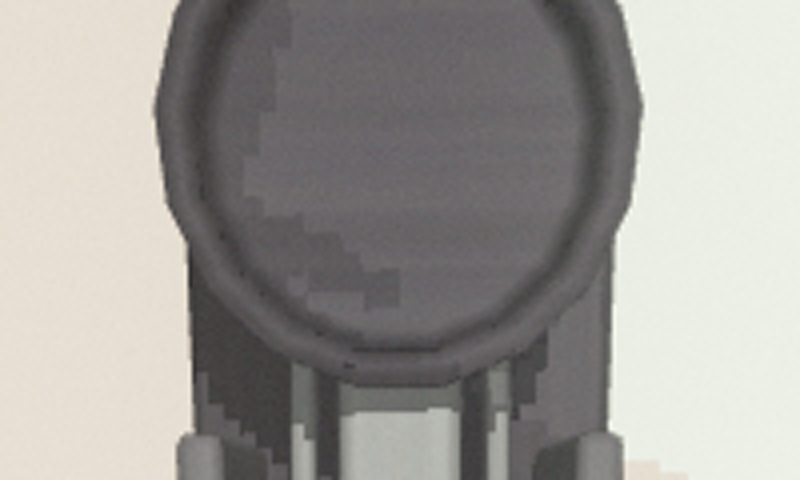

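```bash
python3 -m inch '{"hand":[0.3,0.3,0.3,0.3,0.3,0.3,0.3,0.3,0.3,0.3,0.3,0.3],"delta_pos":[[0.7,0.9,0],[1.5,1.8,0],[1.5,1.8,0],[1.5,1.8,0],[1.5,1.8,0],[1.5,1.8,0],[1,1,0],[0.5,0.5,0],[0,0,0],[0,0,0],[0,0,0],[0,0,0]],"turn":[0,0,0,0,0,0,0,0,-0.06,-0.06,-0.06,0]}'
python3 - <<'E'
from h import *
shot('wrist','wrist10');shot('side','side10')
to((563.4,-32.2,95),1.70)
E
```

```text
t: 15.75
eef_pos: [564.7, -32.0, 95.3]
tcp_rot: [3.14, 0.0, 1.701]
ft_force: [1.6, 0.3, 2.2]
opening: 0.488
t 15.85 pos [564.6 -32.1  95.3] yaw 1.698 open 0.478 F [3.3 1.5 1.3]
 delta cm [ 0.01 -0.12  0.03] |d| 0.1 turn -0.002
```

View pics/wrist10.png

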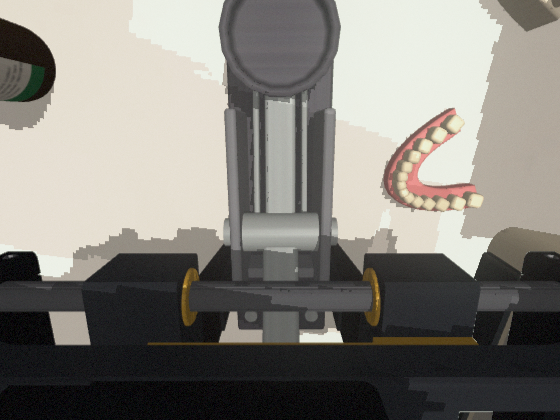

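View pics/side10.png

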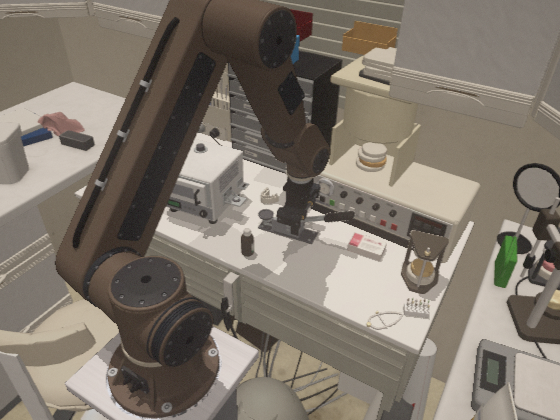

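```bash
python3 -m inch '{"hand":[0.3,0.3,0.3,0.3,0.3,0.3,0.3],"delta_pos":[[1,-0.1,0],[1.5,0,0],[1.5,0,0],[1.5,0,0],[1,0,0],[0,0,0],[0,0,0]],"turn":[0,0,0,0,0,0,0]}'
python3 - <<'E'
from h import *
shot('wrist','wrist11')
to((550.5,67,95),1.70)
E
```

```text
t: 16.55
eef_pos: [554.7, 32.7, 95.3]
tcp_rot: [-3.141, -0.001, 1.699]
ft_force: [0.5, 6.3, 3.6]
opening: 0.481
t 16.60 pos [554.7  32.7  95.3] yaw 1.699 open 0.484 F [0.1 8.3 3.3]
 delta cm [3.46 0.02 0.03] |d| 3.5 turn -0.001
```

View pics/wrist11.png

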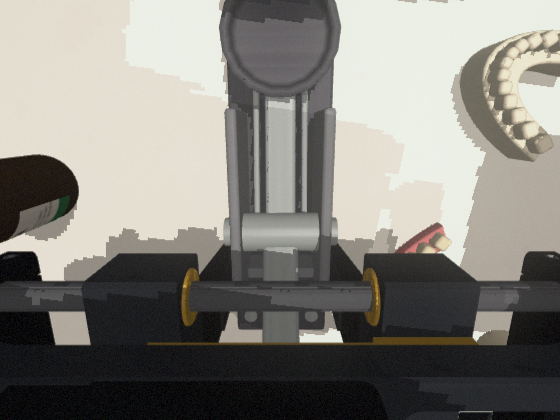

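```bash
python3 -m inch '{"hand":[0.3,0.3,0.3,0.3,0.3,0.3],"delta_pos":[[0.8,0,0],[0.8,0,0],[0.8,0,0],[0.8,0,0],[0,0,0],[0,0,0]],"turn":[0,0,0,0,0,0]}'
python3 - <<'E'
from h import *
shot('wrist','wrist12');shot('side','side12')
to((550.5,67,95),1.70)
E
```

```text
t: 17.2
eef_pos: [550.7, 64.2, 95.3]
tcp_rot: [3.141, -0.001, 1.699]
ft_force: [0.3, 6.3, 3.8]
opening: 0.479
t 17.30 pos [550.7  64.2  95.3] yaw 1.699 open 0.480 F [0.7 7.  4.5]
 delta cm [0.28 0.01 0.03] |d| 0.3 turn -0.001
```

View pics/wrist12.png

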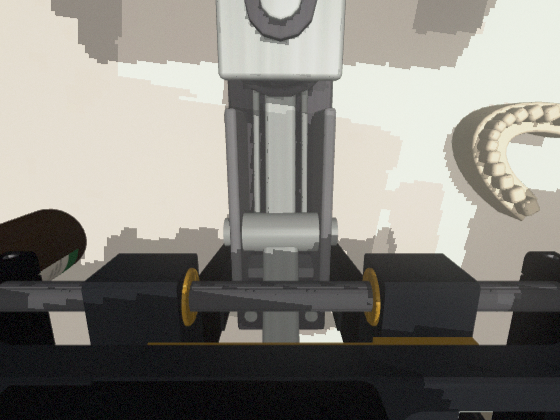

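```bash
python3 - <<'E'
from h import *
p,d,c=load('wrist12'); s=env.state(); R=Ro.from_euler('xyz',s['tcp_rot']).as_matrix(); P=cloud(c,d); L=(P-s['eef_pos'])@R
o=np.array(c['T'])[:3,3]
def atz(u,v,z):
    r=w(c,u,v,1000)-o; return ((o+r*(z-o[2])/r[2]-s['eef_pos'])@R).round(1)
print('plate edge',atz(219,76,66),atz(343,76,66),atz(280,78,66),atz(280,74,66),'boss bottom',atz(280,39,72),'sides',atz(245,5,72),atz(316,5,72))
m=(P[...,2]>62)&(P[...,2]<69.5)&(L[...,0]>60); m[:,:180]=0;m[:,380:]=0;m[110:]=0
print(L[m].min(0),L[m].max(0),np.percentile(L[m][:,0],1),np.median(P[m][:,2]))
E
```

```text
plate edge [ 87.4 -20.1  29.3] [87.4 23.1 29.3] [86.8  1.1 29.3] [88.1  1.1 29.3] boss bottom [97.8  1.2 23.3] sides [107.5  -9.8  23.3] [107.5  12.5  23.3]
[ 86.48856849 -21.01445659  25.82936746] [111.98552105  23.27586148  33.3199986 ] 86.88001906077012 65.01502377608477
```

```bash
python3 -m inch '{"hand":[0.3,0.3,0.3,0.3],"delta_pos":[[0.15,0.02,0],[0.16,0.02,0],[0,0,0],[0,0,0]],"turn":[0,0,0,0]}'
python3 - <<'E'
from h import *
p,d,c=shot('wrist','wrist13'); s=env.state(); R=Ro.from_euler('xyz',s['tcp_rot']).as_matrix(); P=cloud(c,d); L=(P-s['eef_pos'])@R
m=(P[...,2]>62)&(P[...,2]<69.5)&(L[...,0]>60); m[:,:180]=0;m[:,380:]=0;m[110:]=0
q=L[m]; print(np.percentile(q[:,0],1)+24, np.percentile(q[:,1],[1,99]).mean())
to((550.5,67,95),1.70)
E
```

```text
t: 17.7
eef_pos: [550.7, 66.4, 95.3]
tcp_rot: [-3.141, 0.001, 1.7]
ft_force: [0.9, -5.8, 3.6]
opening: 0.483
108.80473046662205 0.946456810563884
t 17.75 pos [550.7  66.4  95.2] yaw 1.700 open 0.480 F [ 0.1 -6.3  4.5]
 delta cm [ 0.07 -0.02  0.02] |d| 0.1 turn -0.0
```

View pics/wrist13.png

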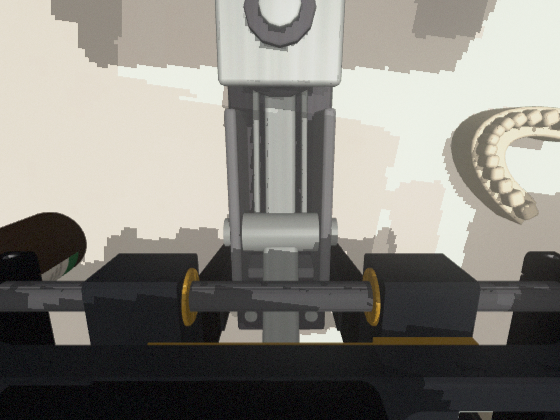

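```bash
python3 -m inch '{"hand":[0.3,0.3,0.3,0.7,0.7,0.7,0.7,0.7,0.7],"delta_pos":[[0.1,0,0],[0,0,0],[0,0,0],[0,0,0],[0,0,0],[0,0,0],[0,0,0],[0,0,0],[0,0,0]],"turn":[0,0,0,0,0,0,0,0,0]}'
python3 -m inch '{"hand":[0.7,0.7,0.7,0.7,0.7,0.7,0.7,0.7],"delta_pos":[[0,0,-1],[0,0,-2.5],[0,0,-3],[0,0,-3],[0,0,-3],[0,0,-3],[0,0,-1],[0,0,0]],"turn":[0,0,0,0,0,0,0,0]}'
python3 - <<'E'
from h import *
p,d,c=shot('wrist','wrist14');shot('side','side14')
to((560,-60,260),0.1)
E
```

```text
t: 18.65
eef_pos: [550.6, 68.1, 95.2]
tcp_rot: [-3.142, 0.0, 1.7]
ft_force: [-0.1, 0.2, 0.8]
opening: 0.7
t: 19.45
eef_pos: [550.7, 68.1, 261.7]
tcp_rot: [3.139, 0.0, 1.7]
ft_force: [0.1, -0.4, -0.8]
opening: 0.699
t 19.55 pos [550.2  68.1 259.4] yaw 1.700 open 0.699 F [ 0.2 -0.3 -1.3]
 delta cm [-12.83  -0.67  -0.06] |d| 12.8 turn 1.6
```

View pics/wrist14.png

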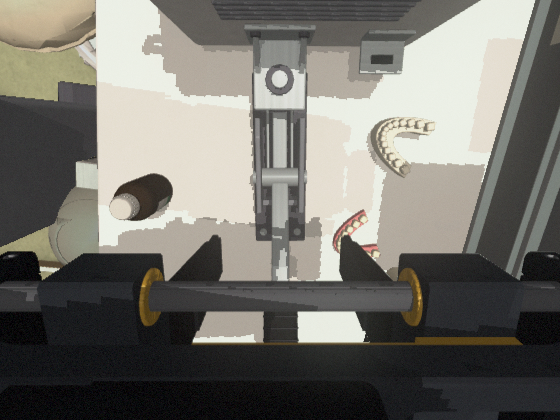

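View pics/side14.png

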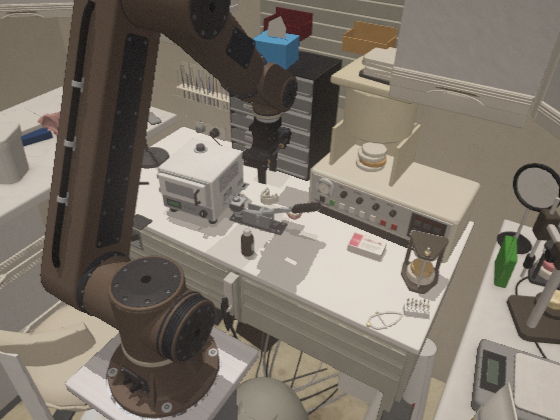

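```bash
python3 - <<'E'
from h import *
p,d,c=load('wrist14'); T=np.array(c['T']); o=T[:3,3]
a=np.array([-.129,.992]); b=np.array([.992,.129]); S=np.array([537.6,174])
def atz(u,v,z):
    r=w(c,u,v,1000)-o; q=(o+r*(z-o[2])/r[2])[:2]-S; return np.array([q@a,q@b]).round(1)
print('boss',atz(279.5,79.5,72),'plate edge',atz(253.5,109,66),atz(306,109,66),'rear base',atz(256,240,6),atz(304,240,6),'axle',atz(281,177,50),'front plate ends',atz(254,110,50))
E
python3 - <<'E'
import cv2
p=cv2.imread('pics/wrist14.png'); cv2.imwrite('pics/w14z.png',cv2.resize(p[10:260,180:400],(704,800)[:2] if 0 else (528,600),interpolation=cv2.INTER_CUBIC))
p=cv2.imread('pics/side14.png'); cv2.imwrite('pics/s14z.png',cv2.resize(p[160:260,160:340],(800,444),interpolation=cv2.INTER_CUBIC))
E
```

```text
boss [-0.6  0.4] plate edge [-23.3 -21.6] [-23.3  22.9] rear base [-163.2  -26.5] [-163.3   28. ] axle [-84.    1.7] front plate ends [-23.5 -22.4]
```

View pics/w14z.png

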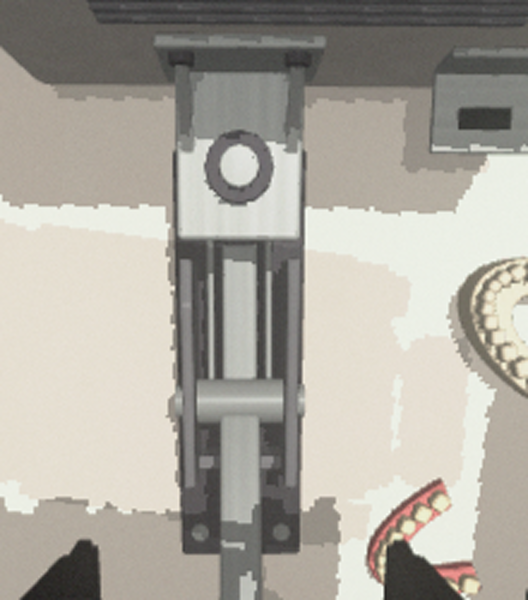

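View pics/s14z.png

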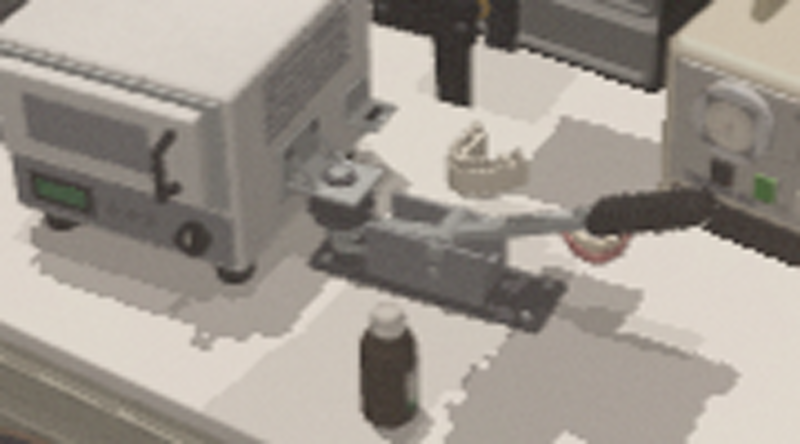

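```bash
python3 -m inch '{"hand":[0,0,0,0,0,0,0,0,0,0,0,0,0,0,0,0,0,0],"delta_pos":[[-3,0,0],[-4,0,0],[-4,0,0],[-1.6,0,0],[0,0,0],[0,0,0],[0,0,0],[0,0,0],[0,0,0],[0,0,0],[0,0,0],[0,0,0],[0,0,0],[0,0,0],[0,0,0],[0,0,0],[0,0,0],[0,0,0]],"turn":[0,0,0,0,0.14,0.14,0.14,0.14,0.14,0.14,0.14,0.14,0.14,0.14,0.14,0.03,0,0]}'
python3 - <<'E'
from h import *
shot('wrist','wrist15');shot('side','side15')
for x in search_frame('side','handle_grip')[:1]:
    p,d,c=load('side15');u,v=x['centre']; print(x,w(c,u,v,d[int(v),int(u)]).round(1))
to((567.8,-56,204),0.129)
E
```

```text
t: 21.35
eef_pos: [566.6, -56.6, 259.4]
tcp_rot: [-3.141, 0.001, 0.131]
ft_force: [0.3, 0.4, -0.0]
opening: 0.006
{'centre': [285.6, 208.6], 'p': 0.73} [564.4  10.1  81. ]
t 21.50 pos [566.7 -56.8 259.9] yaw 0.131 open 0.008 F [-0.   0.1 -0.8]
 delta cm [ 0.12 -0.06  5.59] |d| 5.6 turn 0.002
```

View pics/wrist15.png

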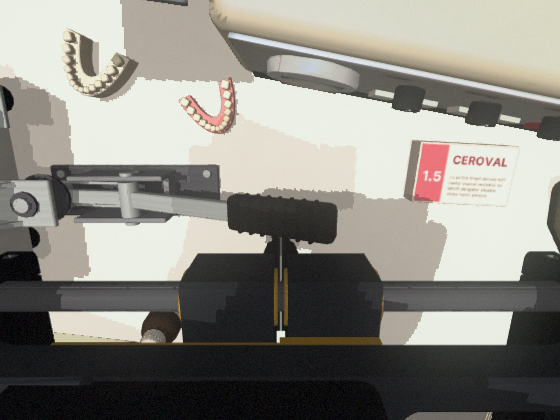

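View pics/side15.png

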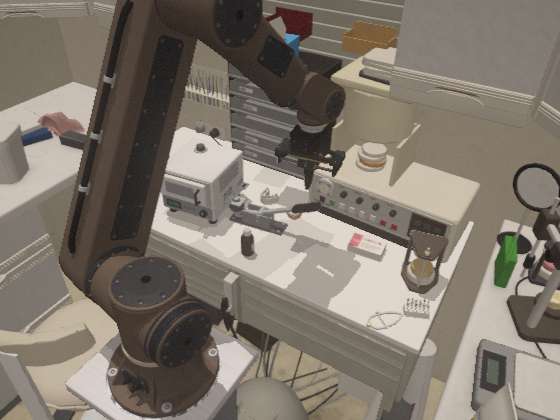

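```bash
python3 - <<'E'
from h import *
p,d,c=load('wrist15'); P=cloud(c,d); 
m=(P[...,2]>85)&(P[...,2]<150); m[:190]=0; m[240:]=0; m[:,:225]=0; m[:,345:]=0
q=P[m]; print(len(q),q.min(0),q.max(0),cv2.minAreaRect(q[:,:2].astype(np.float32)))
for v in (205,215,225): print(P[v,[235,260,285,310,330]].round(0).tolist())
E
```

```text
4263 [549.11495784 -97.90216458  88.00959287] [588.05985885  -9.09707526 134.00314397] ((568.7152709960938, -53.4752082824707), (30.863840103149414, 87.48210906982422), 8.23566722869873)
[[572.0, -19.0, 102.0], [577.0, -39.0, 111.0], [581.0, -58.0, 120.0], [585.0, -75.0, 127.0], [588.0, -89.0, 128.0]]
[[564.0, -20.0, 103.0], [569.0, -40.0, 110.0], [574.0, -59.0, 120.0], [578.0, -76.0, 128.0], [581.0, -89.0, 133.0]]
[[555.0, -21.0, 102.0], [561.0, -41.0, 112.0], [566.0, -60.0, 120.0], [571.0, -77.0, 127.0], [574.0, -90.0, 133.0]]
```

```bash
python3 -m inch '{"hand":[0,0,0,0,0],"delta_pos":[[0.2,0,2],[0,0,2],[0,0,1.3],[0,0,0],[0,0,0]],"turn":[0,0,0,0,0]}'
python3 -m inch '{"hand":[0,0,0,0],"delta_pos":[[0,0,0.4],[0,0,0.4],[0,0.1,0.4],[0,0,0]],"turn":[0,0,0,0]}'
python3 - <<'E'
from h import *
to((568.5,-58,192),0.129)
E
```

```text
t: 22.0
eef_pos: [569.0, -56.7, 207.5]
tcp_rot: [3.142, -0.0, 0.13]
ft_force: [0.8, -0.6, -0.4]
opening: 0.003
t: 22.4
eef_pos: [569.0, -57.8, 195.1]
tcp_rot: [3.141, -0.0, 0.13]
ft_force: [0.8, -0.4, 1.6]
opening: 0.002
t 22.40 pos [569.  -57.8 195.1] yaw 0.130 open 0.002 F [ 0.8 -0.4  1.6]
 delta cm [-0.05  0.02  0.31] |d| 0.3 turn 0.001
```

```bash
python3 -m inch '{"hand":[0,0,0,0,0],"delta_pos":[[0,0.2,0.5],[0,0.2,0.5],[0,0.17,0.5],[0,0.08,0.25],[0,0,0]],"turn":[0,0,0,0,0]}'
python3 - <<'E'
from h import *
shot('wrist','wrist16')
to((569.5,-71,151),0.129)
E
```

```text
t: 22.9
eef_pos: [570.0, -64.2, 178.1]
tcp_rot: [3.141, -0.001, 0.13]
ft_force: [-2.0, 1.9, 14.3]
opening: 0.008
t 22.95 pos [570.  -64.2 178.3] yaw 0.130 open 0.003 F [-2.5  1.  14.8]
 delta cm [-0.14  0.67  2.73] |d| 2.8 turn 0.001
```

View pics/wrist16.png

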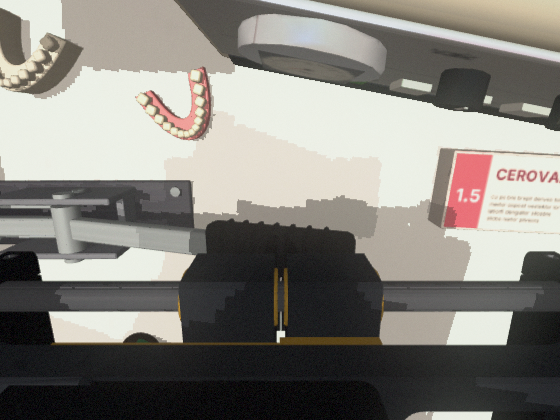

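```bash
python3 -m inch '{"hand":[0,0,0,0,0],"delta_pos":[[0,0.14,0.4],[0,0.14,0.5],[0,0.12,0.5],[0,0.1,0.5],[0,0,0]],"turn":[0,0,0,0,0]}'
python3 - <<'E'
from h import *
shot('side','side17');shot('wrist','wrist17')
to((569.5,-71,151),0.129)
E
```

```text
t: 23.45
eef_pos: [570.7, -69.5, 159.3]
tcp_rot: [3.141, -0.001, 0.13]
ft_force: [-4.0, -1.7, 16.5]
opening: 0.006
t 23.55 pos [570.7 -69.5 159.6] yaw 0.130 open 0.005 F [-2.3 -1.9 16.1]
 delta cm [-0.14  0.13  0.86] |d| 0.9 turn 0.001
```

View pics/side17.png

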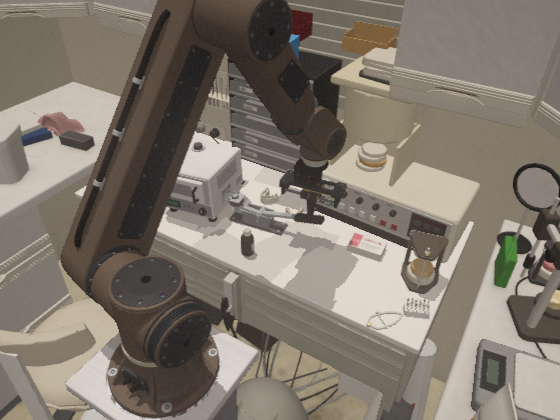

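View pics/wrist17.png

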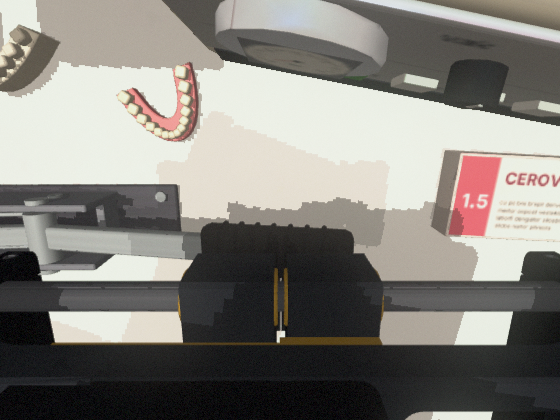

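```bash
python3 -m inch '{"hand":[0,0,0,0],"delta_pos":[[0,0.05,0.3],[0,0.04,0.3],[0,0,0],[0,0,0]],"turn":[0,0,0,0]}'; python3 -m inch '{"hand":[0,0,0],"delta_pos":[[0,0.02,0.15],[0,0,0],[0,0,0]],"turn":[0,0,0]}'
```

```text
t: 23.95
eef_pos: [570.8, -70.6, 153.7]
tcp_rot: [3.14, -0.001, 0.13]
ft_force: [-3.5, -3.5, 16.6]
opening: 0.0
t: 24.25
eef_pos: [570.9, -70.8, 152.4]
tcp_rot: [3.14, -0.002, 0.13]
ft_force: [-4.0, -3.8, 19.2]
opening: 0.003
```

```bash
python3 -m inch '{"hand":[0,0,0],"delta_pos":[[0,0,0.1],[0,0,0],[0,0,0]],"turn":[0,0,0]}'; python3 -m inch '{"hand":[0,0,0],"delta_pos":[[0,0,0.1],[0,0,0],[0,0,0]],"turn":[0,0,0]}'
```

```text
t: 24.55
eef_pos: [570.9, -70.9, 151.5]
tcp_rot: [3.14, -0.002, 0.13]
ft_force: [-4.4, -5.1, 18.3]
opening: 0.004
t: 24.85
eef_pos: [570.9, -71.1, 150.5]
tcp_rot: [3.14, -0.002, 0.13]
ft_force: [-3.8, -6.4, 19.2]
opening: 0.003
```

```bash
python3 -m inch '{"hand":[0,0,0],"delta_pos":[[0,0.03,0.1],[0,0,0],[0,0,0]],"turn":[0,0,0]}'; python3 -m inch '{"hand":[0,0,0],"delta_pos":[[0,0.02,0.1],[0,0,0],[0,0,0]],"turn":[0,0,0]}'
python3 - <<'E'
from h import *
shot('side','side18');p,d,c=shot('wrist','wrist18'); P=cloud(c,d)
s=env.state();print(s['eef_pos'],s['ft_force'])
cv2.imwrite('pics/w18z.png',cv2.resize(p[170:290,0:400],(800,240),interpolation=cv2.INTER_CUBIC))
a=np.array([-.129,.992]);A=np.array([537.6,174.5])
for u in range(60,360,15):
    for v in (235,245): 
        q=P[v,u]
        if q[2]>40: print(u,v,'x_jack(from saddle) %.0f z %.1f'%((q[:2]-A)@a,q[2]))
E
```

```text
t: 25.15
eef_pos: [571.0, -71.3, 149.5]
tcp_rot: [3.14, -0.002, 0.13]
ft_force: [-4.4, -6.3, 19.1]
opening: 0.004
t: 25.45
eef_pos: [571.0, -71.4, 149.0]
tcp_rot: [3.14, -0.002, 0.13]
ft_force: [-5.7, -3.1, 24.3]
opening: 0.009
[570.95904662 -71.39780372 148.95262319] [-5.94794644 -4.61681627 24.72306642]
60 235 x_jack(from saddle) -112 z 50.7
60 245 x_jack(from saddle) -110 z 50.3
75 235 x_jack(from saddle) -122 z 52.0
75 245 x_jack(from saddle) -121 z 52.6
90 235 x_jack(from saddle) -132 z 52.8
90 245 x_jack(from saddle) -131 z 52.8
105 235 x_jack(from saddle) -141 z 52.7
105 245 x_jack(from saddle) -141 z 54.9
120 235 x_jack(from saddle) -151 z 55.0
120 245 x_jack(from saddle) -150 z 55.3
135 235 x_jack(from saddle) -160 z 53.9
135 245 x_jack(from saddle) -160 z 55.5
150 235 x_jack(from saddle) -169 z 54.1
150 245 x_jack(from saddle) -170 z 58.0
165 235 x_jack(from saddle) -179 z 55.5
165 245 x_jack(from saddle) -179 z 58.9
180 235 x_jack(from saddle) -188 z 55.4
180 245 x_jack(from saddle) -188 z 59.4
195 235 x_jack(from saddle) -196 z 54.5
195 245 x_jack(from saddle) -198 z 61.7
210 235 x_jack(from saddle) -208 z 65.2
210 245 x_jack(from saddle) -208 z 66.3
225 235 x_jack(from saddle) -217 z 67.0
225 245 x_jack(from saddle) -216 z 66.4
240 235 x_jack(from saddle) -225 z 67.1
240 245 x_jack(from saddle) -225 z 68.2
255 235 x_jack(from saddle) -234 z 66.5
255 245 x_jack(from saddle) -234 z 68.6
270 235 x_jack(from saddle) -242 z 69.4
270 245 x_jack(from saddle) -243 z 86.7
285 235 x_jack(from saddle) -251 z 71.1
285 245 x_jack(from saddle) -250 z 87.0
300 235 x_jack(from saddle) -259 z 69.9
300 245 x_jack(from saddle) -259 z 71.4
315 235 x_jack(from saddle) -267 z 71.3
315 245 x_jack(from saddle) -267 z 72.2
330 235 x_jack(from saddle) -275 z 71.3
330 245 x_jack(from saddle) -275 z 72.3
345 235 x_jack(from saddle) -283 z 72.5
345 245 x_jack(from saddle) -283 z 74.3
```

View pics/wrist18.png

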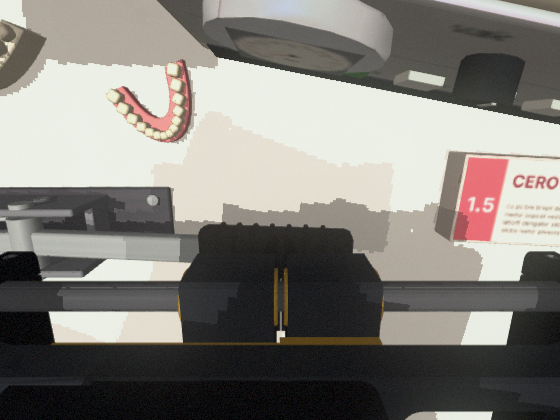

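```bash
python3 -m inch '{"hand":[0,0,0,0],"delta_pos":[[0,0,0.06],[0,0,0],[0,0,0],[0,0,0]],"turn":[0,0,0,0]}'
python3 - <<'E'
from h import *
p,d,c=shot('side','side19'); P=cloud(c,d); q0,d0,_=load('side2'); P0=cloud(c,d0)
cv2.imwrite('pics/s19z.png',cv2.resize(p[130:270,150:340],(800,590),interpolation=cv2.INTER_CUBIC))
# oven top plane fit before/after
for n,Q,col in (('before',P0,0),('after',P,0)):
    m=(Q[...,2]>165)&(Q[...,2]<195)&(abs(Q[...,0]-540)<85)&(abs(Q[...,1]-302)<85); m[:,:155]=0;m[:,245:]=0
    q=Q[m]
    for _ in range(4):
        A=np.c_[q[:,:2]-[540,302],np.ones(len(q))]; k=np.linalg.lstsq(A,q[:,2],rcond=None)[0]; q=q[abs(q[:,2]-A@k)<3]
    print(n,len(q),k, 'side rise at -y face', k[2]+k[:2]@np.array([.129,-.992])*95)
for l in ['bottle_mid','denture_mid','cast_mid','wax_mid']:
    for x in search_frame('side',l)[:1]:
        u,v=x['centre']; print(l,round(x['p'],2),w(c,u,v,d[int(v),int(u)]).round(1))
to((571,-71,149))
E
```

```text
t: 25.95
eef_pos: [571.0, -71.5, 148.6]
tcp_rot: [3.14, -0.002, 0.13]
ft_force: [-6.3, -4.9, 27.2]
opening: 0.006
before 1340 [3.38765123e-03 1.72437088e-03 1.73200765e+02] side rise at -y face 173.0797761265899
after 809 [ 3.18393984e-03 -5.14526731e-02  1.80010248e+02] side rise at -y face 184.89816736914815
bottle_mid 0.65 [398.3  50.   56.4]
denture_mid 0.65 [665.7  22.1   2.9]
cast_mid 0.76 [662.1 142.   18. ]
wax_mid 0.91 [ 614.1 -244.8   21.5]
t 26.20 pos [571.  -71.5 148.6] yaw 0.130 open 0.005 F [-6.7 -5.1 26.9]
 delta cm [ 0.01 -0.05 -0.04] |d| 0.1 turn None
```

View pics/s19z.png

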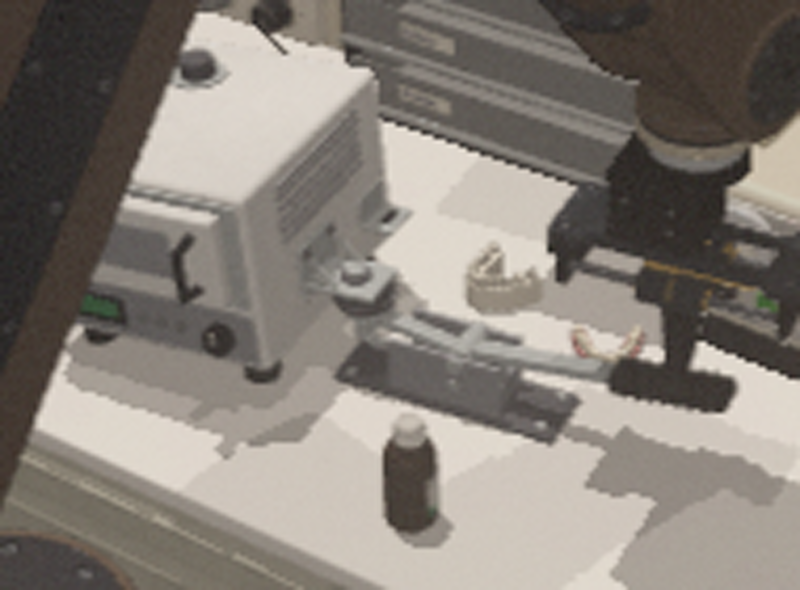

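```bash
python3 - <<'E'
from h import *
for n in ('side14','side19'):
    p,d,c=load(n); P=cloud(c,d)
    m=(abs(P[...,0]-537)<14)&(abs(P[...,1]-172)<14)&(P[...,2]>55)&(P[...,2]<100); q=P[m]; print(n,len(q),np.percentile(q[:,2],[50,90,97]).round(1))
    m=(P[...,2]>160)&(P[...,2]<200)&(abs(P[...,0]-540)<110)&(abs(P[...,1]-302)<110); m[:,:200]=0;m[:,250:]=0
    q=P[m]; t=(q[:,:2]-[540,302])@np.array([.129,-.992])
    for a in range(-80,100,20):
        k=abs(t-a)<8
        if k.sum()>15: print(a,k.sum(),np.median(q[k,2]).round(1))
s=env.state(); print(s['ft_force'],s['t'])
E
```

```text
side14 49 [69.9 74.5 76.7]
-40 16 172.8
-20 81 175.0
0 92 173.0
20 122 173.0
40 152 173.3
60 199 172.8
80 205 172.5
side19 64 [83.9 88.6 90.4]
-40 19 176.6
-20 54 177.6
0 83 179.5
20 114 181.0
40 141 182.9
60 201 183.6
80 384 175.9
[-6.72771747 -5.1310652  26.88645478] 26.2
```

```bash
python3 - <<'E'
from h import *
print(ticket.job_done()); s=env.state(); print(s['t'],s['eef_pos'],s['ft_force'])
E
```

```text
the job is handed in; nothing more can be done
None
the job is handed in; nothing more can be done
```

The oven's right-hand side is jacked up, and I handed the job in at about 26 s with the closed fingertips still holding the handle down.

**What I did**
- I stood the bottle upright at about (415, 50), roughly 175 mm from the lift point.
- I gripped the jack across its side plates and slid it in along the oven's +y until the cup was within about 1 mm of the stud's centre.
- I let go of the jack and pressed the handle down along its arc until it met its stop.

**What the last checks showed**
- **Handle at its stop:** the push on it rose from about 19 N to 27 N over the last 1 mm or so of travel, and the handle's slope was about 6° (7° expected when fully down).
- **Oven raised:** the boss above the stud rose about 14 mm, and the oven's top tilts by roughly 0.07 rad.
- **Bottle and bystanders:** the bottle is upright. The denture, cast and carton look untouched.

**What failed or disagreed**
- **Scene camera:** it showed only a blank wall, so I used the side and wrist cameras alone.
- **Oven tilt:** a first fit to the oven's top gave only 0.053 rad. The boss height and a second look at the top disagreed with it, and I trusted those.
- **Denture position:** its centre in the side view came out about 23–36 mm off in x from the two earlier network readings. That reading landed on the bench surface (z about 3 mm), so I took it as network noise; the pictures show the denture unmoved.

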